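Shut the marked gas valve under the sliding cover

TASK

On the lab bench, push the white cover of the gas valve box aside along its rails until it is fully open and the two valve handles underneath are revealed. Then push the orange handle with the white band round a quarter turn until it is fully shut, and leave the cover open. Do not move the blue handle, and do not lift or disturb the things standing around the box.

Things in the scene. Friction and masses are not known exactly. Their poses are not given: they have to be found in the camera images.
- valve_box: Low grey and aluminium box fixed to the bench, 200 (x) by 500 (y) by 28 mm high. Origin: centre of its underside. Its x axis points away from the robot, y (long side) to the robot's left, yawed up to 0.2 rad. Half at -y: open well, 158 by 244 mm inside, floor 8 mm above the bench, walls 28 mm high and 6 mm thick, holding two valves. Half at +y: flat deck 28 mm high, onto which the cover slides.
- cover (a joint): Slide of the white hood-like cover along the box's +y, in m: 0 = shut over the well, handles hidden (starts at 0 to 0.03); 0.24 = fully open at its stop, over the deck. It cannot be lifted, stays where left and takes about 3 N. 190 (x) by 250 (y) mm, top 84 mm above the bench, end plates 58 to 84 mm above the bench, long side skirts down to 10 mm.
- cover_face (a point): Centre of the outer face of the cover's end plate at the box's -y end, 71 mm above the bench: the flat face, 180 mm wide and 26 mm high, to push towards the box's +y. Moves with the cover. The handles under the cover end at 50 mm above the bench, so a finger above that passes over them.
- orange_lever (a joint): Angle of the marked handle, orange with a white band, in rad: 0 = open, pointing along the box's -x from its pivot; 1.57 = fully shut at its stop, pointing along the box's +y (clockwise from above). Starts at 0 to 0.35, stays where left, needs about 3 N at 45 mm. A level bar 16 mm wide, 36 to 50 mm above the bench, reaching 65 mm from the pivot; hub radius 12 mm.
- orange_pivot (a point): Point on the vertical pivot axis of the orange handle, 43 mm above the bench. The two valves stand 110 mm apart along the box's y, at box y -190 and -80 mm, box x about 30 mm; which is orange varies. Brass and copper pipes run along the box's x under each handle, up to 33 mm above the bench.
- orange_grip (a point): Point in the middle of the orange handle's bar, 45 mm from its pivot, on the white band, 43 mm above the bench. Moves with the handle.
- blue_lever (a joint): Angle of the plain blue handle, the same kind of valve (0 = open, 1.57 = shut), starts at 0 to 0.3; to be left as it is.
- blue_pivot (a point): Point on the vertical pivot axis of the blue handle, 43 mm above the bench.
- blue_grip (a point): Point in the middle of the blue handle's bar, 45 mm from its pivot, 43 mm above the bench.
- tube_rack: Loose white wire rack of capped tubes, 200 by 90 mm, 102 mm high, upright beside one end of the box. Origin: centre of its underside.
- sharps_tub: Loose yellow open tub, 180 by 100 mm, 110 mm high, beside the other end of the box. Origin: centre of its underside.
- reagent_bottle: Loose brown bottle with a blue cap, 64 mm across, 150 mm high, standing beyond the box. Origin: centre of its underside.
- specimen_jar: Loose clear jar with an orange lid, 48 mm across, 60 mm high, standing between the robot and the box. Origin: centre of its underside.

How it is judged:
On the way, in this order (a step that is already met when the one before it is completed fails the run):
1. the cover is slid open, the orange handle not yet shut (value of joint cover above 0.222 m and value of joint orange_lever below 0.8 rad), for 0.2 s.
2. the orange handle is pushed shut (value of joint orange_lever above 1.45 rad), for 0.2 s.
At the end, for the whole second after the job is handed in: The cover is open to within 18 mm of its stop, the orange handle is within 0.12 rad (7 degrees) of its shut stop, both at rest; the blue handle's grip has moved less than 10 mm and each bystander less than 15 mm (value of joint cover above 0.222 m and value of joint orange_lever above 1.45 rad and velocity of joint orange_lever below 0.05 rad/s and velocity of joint cover below 0.01 m/s and distance of blue_grip from where it was at the start of the episode below 0.01 m and distance of each of tube_rack, sharps_tub, reagent_bottle, specimen_jar from where it was at the start of the episode below 0.015 m); the robot touches nothing.
It fails at once if the blue handle is moved (its grip shifts more than 10 mm) (distance of blue_grip from where it was at the start of the episode above 0.01 m).
It fails at once if the tube rack is lifted, tipped or moved more than 15 mm (distance of tube_rack from where it was at the start of the episode above 0.015 m or angle between tube_rack's own z axis and vertical above 0.3 rad).
It fails at once if the sharps tub is lifted, tipped or moved more than 15 mm (distance of sharps_tub from where it was at the start of the episode above 0.015 m or angle between sharps_tub's own z axis and vertical above 0.3 rad).
It fails at once if the reagent bottle is lifted, tipped or moved more than 15 mm (distance of reagent_bottle from where it was at the start of the episode above 0.015 m or angle between reagent_bottle's own z axis and vertical above 0.3 rad).
It fails at once if the specimen jar is lifted, tipped or moved more than 15 mm (distance of specimen_jar from where it was at the start of the episode above 0.015 m or angle between specimen_jar's own z axis and vertical above 0.3 rad).
It also fails if it takes over 51 s, if anything falls off the work surface, if the arm or the gripper's body presses on something with over 40 N, if the wrist force passes 120 N, or if a joint passes its speed limit or range.

ROBOT

A 6-joint arm with a two-finger parallel gripper is mounted at the origin on the work surface. World frame = base frame: x ahead of the robot, y to its left, z up, the work surface at z = 0. Lengths are in m, angles in rad, forces in N, time in s.
With the tool pointing down it reaches from about 0.3 to 0.95 m from the base axis. Payload 3.1 kg.
Tool frame: the origin (TCP) lies between the finger pads; the fingertips stand ctrl.tip_extent ahead of it and the grasp point (between the pads) lies 11 mm behind it (ctrl.tip_extent is the distance from the TCP to the fingertips, in m); z points along the fingers, y is the direction in which the jaws open and shut (so a half turn about z gives the same grasp; the last joint's range is limited). The gripper opens to 85 mm and grips with 20 to 120 N. Pads are 22 mm wide; open, the fingers measure 114 mm over their backs; the gripper's body (76 mm by 85 mm) begins 54 mm behind the grasp point. The pads swing forward as they close: fully open they stand 13 mm farther back than shut.
Start: joints at [-1.215, 0.308, 1.634, -0, 1.2, -0.07], TCP at [0.258, -0.569, 0.239] pointing down, gripper open.
Joint ranges: [-3.06, 3.06], [-0.79, 1.96], [0.05, 2.63], [-1.19, 4.34], [0.05, 2.64], [-2.94, 2.94]. Speed limits (rad/s): [2.79, 2.79, 3.14, 3.14, 3.14, 3.14].

INTERFACE

Orientations are given as a unit quaternion [x, y, z, w].
In Python, from rig import sense, eyes, order, nets, ctrl gives the robot as it stands. The module is installed in compiled form; this text tells all that it offers.
- The arm moves only by the shell command python3 -m creep 'ROWS' [FORCE]. ROWS is text: rows parted by semicolons, each of 5 numbers parted by spaces: the closure in counts, from 0 (fully open) to 255 (shut), then the shift along the tool's x, y, z in cm, then the turn about the tool's z in degrees. A call has 1 to 12 rows; each row is the pose to reach, as a shift and turn from the pose measured when the call began, along the tool's axes at that moment; what a row does not reach only later rows make up. A row lasts 1/12 s, in which the tool goes at most 41.7 mm and 7.16 degrees, less where a joint would pass 70% of its speed; a pose out of reach is approached as far as the arm can. A call with a gripper value outside its range is refused whole. The fingers move at their own pace and stop on an object; FORCE is the grip in N (left out, the last holds). Time passes only in rows, so rows that repeat a pose let the fingers close. It gives the time, the measured TCP pose, the force and the opening at its end, in the units of the state.
- sense(): the state, without advancing time (a new reading comes with each control period).
- eyes.read_camera(name): name is "scene" or "top"; returns the picture (400x640x3 uint8, red, green, blue); there is no depth.
- eyes.get_calibration(name): a dict with "intrinsics" (3x3 intrinsics, pixels), "k1" (the pictures are not rectified: a ray, as slopes to the right and down, at radius r is drawn at 1 + k1 r^2 times it, then the intrinsics apply), "pose" (4x4, takes a point from camera to world coordinates). Camera axes: x right, y down, z forward; pixel columns grow to the right and rows downward; lengths in m; the calibration is good to about 2 mm. A picture is of the moment at which its call begins. get_calibration takes no time and is no camera call.
- order.sign_off(): hands the job in, once; it reports no verdict.
Trained networks look in the newest picture that a camera, given by its name, has taken for a name from the list of things; names that differ only in an ending like _2 or _b are one class to them, and where a whole thing is asked for, a point or a joint stands for the part that bears it (a point fixed in the world has none). Each returns a list of dicts, best first, with "confidence" (0 to 1); they miss things now and then, are a little off and sometimes report something else, mostly with a low value. They report only what shows in the picture. A call takes as long as a camera call.
- nets.spot_in(camera, query): "rect" ([left, top, right, bottom] in pixels, round what is visible of it).
- nets.mark_of(camera, query): "position" ([column, row] in pixels: a listed point, or the origin of a listed thing).
The state is a dict: "time_s": time; "joint_positions": joint angles; "dq": joint speeds; "effort": joint torques, N m; "eef_pos": TCP position; "ee_rot": TCP orientation; "force": force on the tool from outside, world axes, zero at the start; "ft_torque": the same for the moment, N m; "width": finger opening in m.
Only numpy, scipy, OpenCV 4.12 (cv2) and the standard library are available. Lean on these libraries where they do the work, as an engineer would, in place of code of your own. Each camera call takes 0.05 s, during which the arm holds its last target.

## Working session

There is one attempt and no reset: what is moved stays moved. The work goes in short steps, Python scripts to look and compute and a shell command to move; the robot and the scene stay as the last step left them, time stands still between calls to the robot, and variables do not carry over. Pictures are saved under pics/ and viewed, and the job is handed in when it is done.

```bash
mkdir -p pics; ls; python3 - <<'E'
from rig import sense, eyes, order, nets, ctrl
import cv2
s=sense();print(s['time_s'],s['eef_pos'],s['ee_rot'],s['width'],ctrl.tip_extent)
for c in ['scene','top']:
    im=eyes.read_camera(c);cv2.imwrite(f'pics/{c}0.png',im[:,:,::-1])
    k=eyes.get_calibration(c);print(c,k)
    for q in ['cover_face','valve_box','tube_rack','sharps_tub','reagent_bottle','specimen_jar']:
        print(q,[(r['position'],round(r['confidence'],2)) for r in nets.mark_of(c,q)[:2]])
print(sense()['time_s'])
E
```

```text
pics
0.0 [ 0.25785413 -0.56845289  0.23804285] [ 9.77423342e-01  2.11287182e-01 -1.59928074e-04 -1.14496214e-03] 0.08549413225623742 0.008
scene {'intrinsics': array([[464.44381665,   0.        , 319.31818614],
       [  0.        , 464.44381665, 200.23485466],
       [  0.        ,   0.        ,   1.        ]]), 'k1': 0.04327874612188529, 'pose': array([[-0.64943982,  0.60910123, -0.4552182 ,  1.23656225],
       [ 0.76032816,  0.51121054, -0.40070546,  0.6235729 ],
       [-0.01135784, -0.6063493 , -0.7951173 ,  1.29225641],
       [ 0.        ,  0.        ,  0.        ,  1.        ]])}
cover_face [([249.4, 174.0], 0.97)]
valve_box [([313.5, 212.1], 0.72), ([228.8, 142.5], 0.58)]
tube_rack [([225.4, 146.3], 0.64)]
sharps_tub [([443.2, 298.1], 0.55), ([340.0, 178.3], 0.3)]
reagent_bottle [([285.2, 264.0], 0.63)]
specimen_jar [([340.0, 178.7], 0.48), ([444.1, 296.6], 0.38)]
top {'intrinsics': array([[422.32867378,   0.        , 312.70699815],
       [  0.        , 422.32867378, 202.83996242],
       [  0.        ,   0.        ,   1.        ]]), 'k1': -0.03170502340279008, 'pose': array([[-0.00712784, -0.98991323,  0.14149556,  0.36479661],
       [-0.99978936,  0.00977826,  0.018045  , -0.00346322],
       [-0.01924656, -0.14133714, -0.98977441,  1.34514407],
       [ 0.        ,  0.        ,  0.        ,  1.        ]])}
cover_face [([403.1, 184.3], 0.7)]
valve_box [([318.8, 205.0], 0.82), ([164.0, 207.2], 0.64)]
tube_rack [([468.7, 210.3], 0.72)]
sharps_tub [([165.7, 208.8], 0.86)]
reagent_bottle [([303.8, 142.5], 0.59)]
specimen_jar [([330.0, 262.3], 0.71)]
0.7
```

View pics/scene0.png

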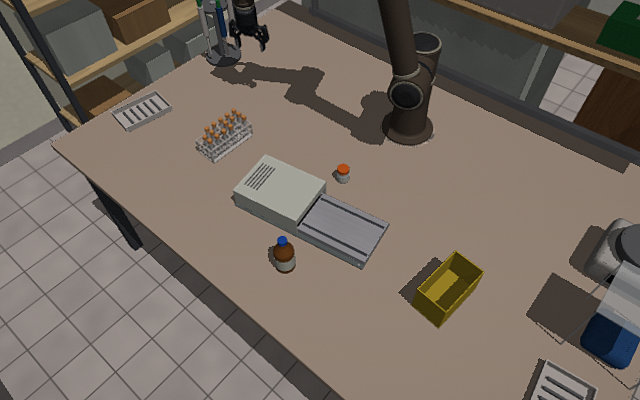

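View pics/top0.png

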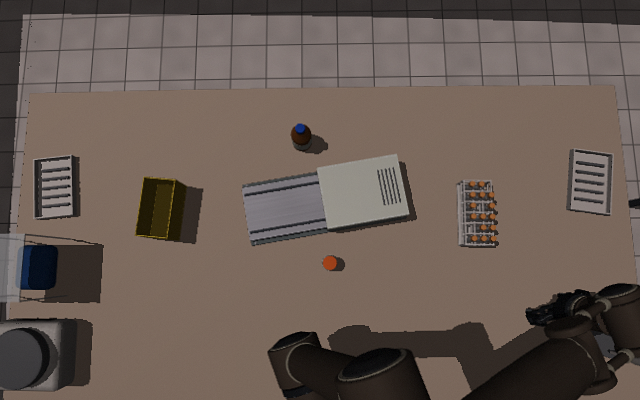

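```bash
cat > h.py <<'E'
import numpy as np, cv2
from rig import eyes
from scipy.spatial.transform import Rotation as R
def ray(c,uv):
    k=eyes.get_calibration(c);K=k['intrinsics'];
    d=cv2.undistortPoints(np.array([[uv]],float),K,np.array([k['k1'],0,0,0,0]))[0,0]
    P=k['pose'];return P[:3,3],P[:3,:3]@np.array([d[0],d[1],1])
def onz(c,uv,z):
    o,d=ray(c,uv);return o+d*(z-o[2])/d[2]
def proj(c,p):
    k=eyes.get_calibration(c);P=np.linalg.inv(k['pose'])
    return cv2.projectPoints(np.array(p,float).reshape(-1,1,3),cv2.Rodrigues(P[:3,:3])[0],P[:3,3],k['intrinsics'],np.array([k['k1'],0,0,0,0]))[0][:,0]
def toolshift(s,tgt):
    return R.from_quat(s['ee_rot']).inv().apply(np.array(tgt)-s['eef_pos'])*100
E
python3 - <<'E'
from h import *
for c,d in dict(scene=dict(cover_face=(249.4,174),valve_box=(313.5,212.1),tube_rack=(225.4,146.3),sharps_tub=(443.2,298.1),reagent_bottle=(285.2,264),specimen_jar=(340,178.7)),
 top=dict(cover_face=(403.1,184.3),valve_box=(318.8,205),tube_rack=(468.7,210.3),sharps_tub=(165.7,208.8),reagent_bottle=(303.8,142.5),specimen_jar=(330,262.3))).items():
  for n,uv in d.items(): print(c,n,onz(c,uv,.071 if n=='cover_face' else 0).round(3))
E
```

```text
scene cover_face [ 0.606 -0.251  0.071]
scene valve_box [ 0.549 -0.01  -0.   ]
scene tube_rack [ 0.531 -0.473  0.   ]
scene sharps_tub [0.538 0.495 0.   ]
scene reagent_bottle [0.759 0.055 0.   ]
scene specimen_jar [ 0.374 -0.034  0.   ]
top cover_face [ 0.602 -0.257  0.071]
top valve_box [0.55  0.002 0.   ]
top tube_rack [ 0.528 -0.478  0.   ]
top sharps_tub [0.542 0.498 0.   ]
top reagent_bottle [0.758 0.049 0.   ]
top specimen_jar [ 0.367 -0.032  0.   ]
```

The scene view shows the white cover at about (280,190), the rack at (224,135), the jar at (343,174), the bottle at (284,255) and the tub at (447,288). The top view shows the cover over columns 318–409, the rack at (477,212), and a clear gap between cover and rack.

```bash
python3 - <<'E'
from h import *
from rig import sense
t=[onz('top',p,.084) for p in [(318,168),(401,155),(409,217),(328,230)]]
for p in t: print(p.round(3))
t2=[onz('top',p,.028) for p in [(243,185),(251,244)]]
for p in t2: print(p.round(3))
def yaw(a,b): d=a-b;return np.degrees(np.arctan2(-d[0],d[1]))
print(yaw(t[0],t[1]),yaw(t[3],t[2]),yaw(t2[0],t[1]),yaw(t2[1],t[2]))
# refine: edges via white mask minAreaRect
im=cv2.imread('pics/top0.png');m=(im.min(2)>130).astype('uint8');m[:,:310]=0;m[:150]=0;m[240:]=0;m[:,425:]=0
cs,_=cv2.findContours(cv2.morphologyEx(m,cv2.MORPH_CLOSE,np.ones((7,7))),0,1);c=max(cs,key=cv2.contourArea)
b=cv2.boxPoints(cv2.minAreaRect(c));print(b)
for p in b: print(onz('top',p,.084).round(3))
s=sense();print(np.degrees(np.arctan2(*R.from_quat(s['ee_rot']).apply([1,0,0])[[1,0]])))
E
```

```text
[0.652 0.003 0.084]
[ 0.69  -0.252  0.084]
[ 0.499 -0.269  0.084]
[ 0.463 -0.026  0.084]
[0.613 0.242 0.028]
[0.425 0.214 0.028]
8.477151603423348 8.600530956630529 8.933512243481703 8.731394809947352
[[310.65106 168.35568]
 [397.76178 152.98322]
 [408.443   213.51007]
 [321.33228 228.88254]]
[0.652 0.025 0.084]
[ 0.697 -0.242  0.084]
[ 0.51  -0.267  0.084]
[ 0.466 -0.006  0.084]
24.392985604715918
```

```bash
python3 - <<'E'
from h import *
from rig import sense
print(toolshift(sense(),[.606,-.320,.16]))
E
```

```text
[41.97424631 -8.33205208  7.9321972 ]
```

```bash
python3 -m creep '255 4 -0.8 0 5; 255 8 -1.6 0 10; 255 12 -2.4 0 15.7; 255 16 -3.2 1 15.7; 255 20 -4 2 15.7; 255 24 -4.8 3 15.7; 255 28 -5.5 4 15.7; 255 32 -6.3 5 15.7; 255 36 -7.1 6 15.7; 255 40 -7.9 7 15.7; 255 42 -8.3 7.9 15.7; 255 42 -8.3 7.9 15.7' 20; python3 - <<'E'
from h import *
from rig import sense,nets
s=sense();print(s['force'],toolshift(s,[.606,-.320,.064]),np.degrees(np.arctan2(*R.from_quat(s['ee_rot']).apply([1,0,0])[[1,0]])))
for c in ['scene','top']:
    im=eyes.read_camera(c);cv2.imwrite(f'pics/{c}1.png',im[:,:,::-1])
    p=nets.mark_of(c,'cover_face')
    for r in p[:2]: print(r,onz(c,r['position'],.071))
    print(proj(c,[s['eef_pos'],s['eef_pos']+[0,0,-.008]]))
E
```

```text
time_s: 1.7
eef_pos: [0.6092, -0.3155, 0.1578]
ee_rot: [0.997, 0.078, -0.0, -0.002]
force: [-0.2, -0.1, 0.2]
width: 0.0002
[-0.19569816 -0.07297368  0.19339772] [-0.38053633  0.425361    9.37653332] 8.985367046780352
{'position': [253.7, 172.1], 'confidence': 0.78} [ 0.59042265 -0.24611931  0.071     ]
{'position': [227.5, 145.2], 'confidence': 0.4} [ 0.56067707 -0.41127951  0.071     ]
[[231.93116753 148.36319328]
 [232.31615633 150.01334274]]
{'position': [401.9, 184.2], 'confidence': 0.67} [ 0.60185257 -0.25355658  0.071     ]
[[429.22143896 175.85362824]
 [428.51784102 176.42196076]]
```

View pics/scene1.png

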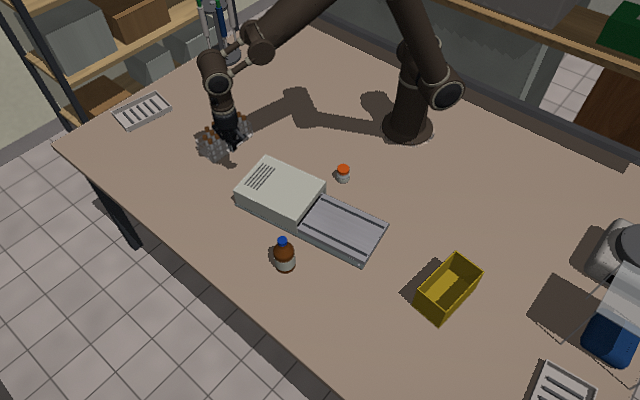

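The gripper stands between the rack and the cover's end face, around (232,148), clear of both. Next I'll descend.

```bash
python3 -m creep '255 -0.4 0.4 3 0; 255 -0.4 0.4 6 0; 255 -0.4 0.4 8.5 0; 255 -0.4 0.4 9.3 0; 255 -0.4 0.4 9.3 0; 255 -0.4 -0.5 9.3 0; 255 -0.4 -1.5 9.3 0; 255 -0.4 -2.5 9.3 0;255 -0.4 -2.5 9.3 0'; python3 - <<'E'
from h import *
from rig import sense,nets
s=sense();print(s['eef_pos'],s['force'])
c='scene'
im=eyes.read_camera(c);cv2.imwrite(f'pics/{c}2.png',cv2.resize(im[60:260,140:400,::-1],None,fx=3,fy=3))
E
```

```text
time_s: 2.65
eef_pos: [0.5986, -0.2947, 0.0693]
ee_rot: [0.997, 0.076, 0.001, 0.0]
force: [-0.1, 0.4, 0.0]
width: -0.0
[ 0.59857569 -0.2947007   0.06932642] [-0.07406097  0.37016209  0.02830438]
```

View pics/scene2.png

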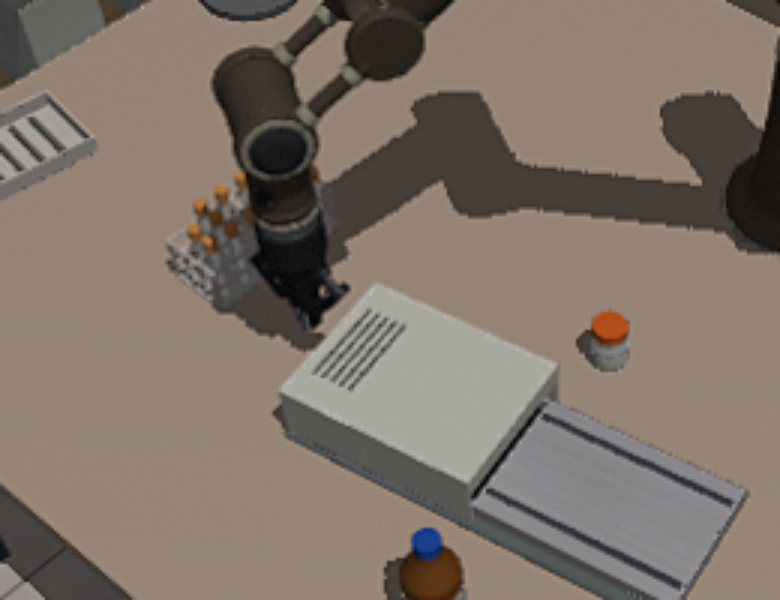

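Fingers are beside the end plate, at crop (325,300), with the tip at 61 mm, which matches the plate height. Next I'll push along tool −y.

```bash
python3 -m creep '255 0 -1.2 0.3 0; 255 0 -2.4 0.4 0; 255 0 -3.6 0.4 0; 255 0 -4.8 0.4 0; 255 0 -6 0.4 0; 255 0 -7.2 0.4 0; 255 0 -8.4 0.4 0; 255 0 -9.6 0.4 0; 255 0 -10.8 0.4 0; 255 0 -12 0.4 0;255 0 -12 0.4 0'; python3 - <<'E'
from h import *
from rig import sense,nets
s=sense();print(s['eef_pos'],s['force'])
c='scene'
im=eyes.read_camera(c);cv2.imwrite(f'pics/{c}3.png',cv2.resize(im[60:260,140:400,::-1],None,fx=3,fy=3))
E
```

```text
time_s: 3.62
eef_pos: [0.5793, -0.1735, 0.0643]
ee_rot: [0.997, 0.077, -0.0, -0.001]
force: [0.4, -0.4, -0.2]
width: -0.0005
[ 0.57925432 -0.17345879  0.06427967] [ 0.42316265 -0.3780399  -0.16672539]
```

View pics/scene3.png

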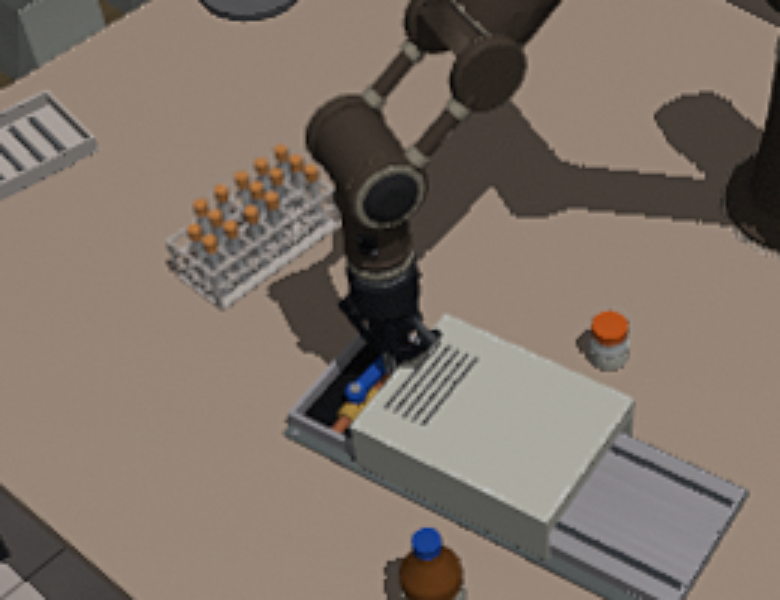

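The cover has slid about 95 mm, and the blue handle shows at crop (365,383), so orange is at y −80. I'll keep pushing.

```bash
python3 -m creep '255 0 -1.2 0 0; 255 0 -2.4 0 0; 255 0 -3.6 0 0; 255 0 -4.8 0 0; 255 0 -6 0 0; 255 0 -7.2 0 0; 255 0 -8.4 0 0; 255 0 -9.6 0 0; 255 0 -10.6 0 0; 255 0 -11.2 0 0;255 0 -11.7 0 0'; python3 -m creep '255 0 -0.5 0 0; 255 0 -1.0 0 0; 255 0 -1.4 0 0;255 0 -1.4 0 0'; python3 - <<'E'
from h import *
from rig import sense,nets
s=sense();print(s['eef_pos'],s['force'])
c='scene'
im=eyes.read_camera(c);cv2.imwrite(f'pics/{c}4.png',cv2.resize(im[60:260,140:400,::-1],None,fx=3,fy=3))
E
```

```text
time_s: 4.58
eef_pos: [0.561, -0.0576, 0.0641]
ee_rot: [0.997, 0.077, -0.001, -0.001]
force: [-1.5, -3.2, 0.6]
width: -0.0003
time_s: 4.92
eef_pos: [0.5588, -0.0428, 0.064]
ee_rot: [0.997, 0.077, -0.001, -0.001]
force: [-1.2, -0.2, 0.3]
width: 0.0
[ 0.55881692 -0.04279169  0.06403376] [-1.18055833 -0.15587033  0.27702055]
```

View pics/scene4.png

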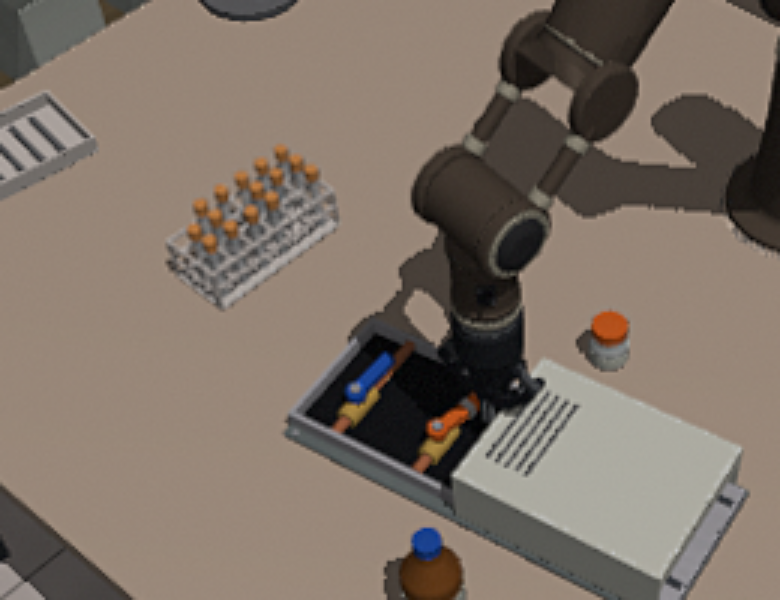

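Both handles now show: blue at (370,375), orange at (455,415). I see no stop force yet, so I'll creep on.

```bash
python3 -m creep '255 0 -0.4 0 0; 255 0 -0.8 0 0;255 0 -0.8 0 0';python3 -m creep '255 0 -0.4 0 0; 255 0 -0.8 0 0;255 0 -0.8 0 0'
```

```text
time_s: 5.22
eef_pos: [0.5584, -0.0374, 0.0642]
ee_rot: [0.997, 0.078, 0.0, 0.001]
force: [-0.2, -10.6, -0.3]
width: 0.0003
time_s: 5.47
eef_pos: [0.5585, -0.0373, 0.0644]
ee_rot: [0.997, 0.082, 0.001, 0.009]
force: [0.1, -26.8, -3.1]
width: -0.0005
```

The force rises to 27 N without motion, so the cover is at its stop. I'll back off, rise and look.

```bash
python3 -m creep '255 0 2 0 0; 255 0 4 -2 0; 255 0 6 -5 0; 255 0 9 -8 0; 255 0 12 -10 0; 255 0 16 -10 0; 255 0 20 -10 0; 255 0 23 -10 0;255 0 23 -10 0'; python3 - <<'E'
from h import *
from rig import sense,nets
s=sense();print(s['force'])
for c in ['scene','top']:
    im=eyes.read_camera(c);a=im[60:260,140:400] if c=='scene' else im[120:280,220:440]
    cv2.imwrite(f'pics/{c}5.png',cv2.resize(a[:,:,::-1],None,fx=3,fy=3))
    for q in ['orange_pivot','orange_grip','blue_pivot','blue_grip','cover_face']:
        for r in nets.mark_of(c,q)[:1]: print(c,q,r['position'],round(r['confidence'],2),onz(c,r['position'],.071 if q=='cover_face' else .043).round(4))
E
```

```text
time_s: 6.22
eef_pos: [0.597, -0.2683, 0.1694]
ee_rot: [0.997, 0.079, 0.003, 0.01]
force: [0.0, 0.3, -0.0]
width: 0.0
[ 0.01759191  0.33275466 -0.01128498]
scene orange_pivot [286.9, 201.7] 0.54 [ 0.5965 -0.0858  0.043 ]
scene orange_grip [294.0, 192.5] 0.68 [ 0.5518 -0.0942  0.043 ]
scene blue_pivot [259.4, 189.4] 0.61 [ 0.6184 -0.1948  0.043 ]
scene blue_grip [264.3, 185.7] 0.69 [ 0.5958 -0.1934  0.043 ]
scene cover_face [310.3, 202.4] 0.58 [ 0.5633 -0.0088  0.071 ]
top orange_pivot [347.6, 183.6] 0.55 [ 0.6107 -0.0894  0.043 ]
top orange_grip [346.5, 202.5] 0.52 [ 0.551  -0.0849  0.043 ]
top blue_pivot [378.5, 181.0] 0.61 [ 0.618  -0.1863  0.043 ]
top blue_grip [384.6, 196.5] 0.64 [ 0.5687 -0.2038  0.043 ]
top cover_face [327.5, 199.3] 0.95 [ 0.5574 -0.0254  0.071 ]
```

View pics/scene5.png

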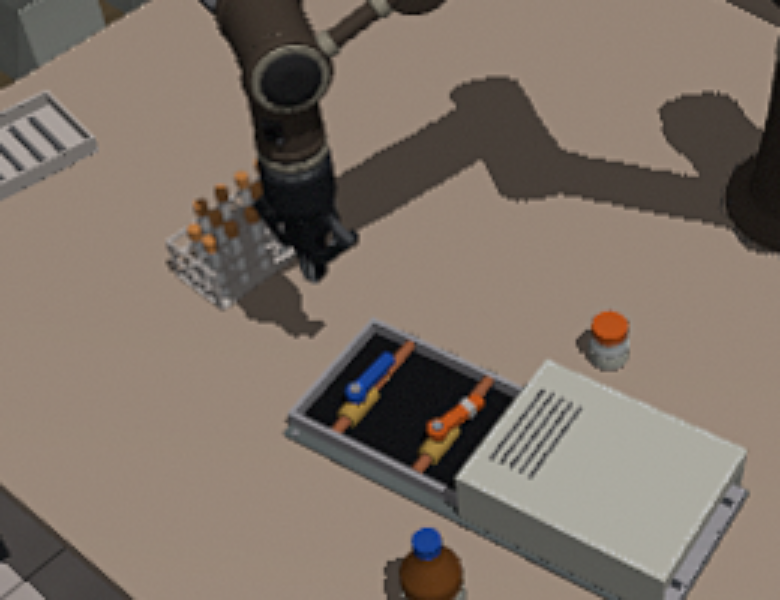

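View pics/top5.png

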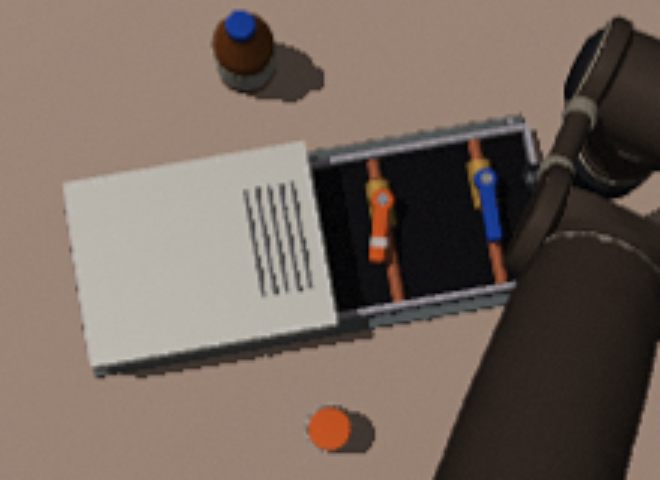

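Scene crop: orange pivot at (436,427), band at (470,408), blue pivot at (355,392). Top crop: orange pivot at (383,199), band at (379,242), blue pivot at (486,178), blue tip at (494,240). The cover lies over the deck. I'll work out positions from these.

```bash
python3 - <<'E'
from h import *
f=lambda c,p:(p[0]/3+140,p[1]/3+60) if c=='scene' else (p[0]/3+220,p[1]/3+120)
for c,d in dict(scene=dict(op=(436,427),ob=(470,408),tip=(480,400),bp=(355,392),bt=(390,358)),top=dict(op=(383,199),ob=(379,242),tip=(378,262),bp=(486,178),bt=(494,240))).items():
  for n,p in d.items(): print(c,n,onz(c,f(c,p),.05).round(4))
a=np.radians(8.8);ux=np.array([np.cos(a),np.sin(a)]);uy=np.array([-np.sin(a),np.cos(a)])
bc=np.array([.557,-.019])
print('nominal op',bc+.03*ux-.08*uy,'bp',bc+.03*ux-.19*uy)
E
```

```text
scene op [ 0.6054 -0.0841  0.05  ]
scene ob [ 0.561 -0.073  0.05 ]
scene tip [ 0.5452 -0.072   0.05  ]
scene bp [ 0.6282 -0.1891  0.05  ]
scene bt [ 0.5662 -0.1937  0.05  ]
top op [ 0.6008 -0.089   0.05  ]
top ob [ 0.5557 -0.084   0.05  ]
top tip [ 0.5349 -0.0826  0.05  ]
top bp [ 0.6218 -0.1963  0.05  ]
top bt [ 0.5566 -0.2026  0.05  ]
nominal op [ 0.59888572 -0.0934687 ] bp [ 0.61571416 -0.20217382]
```

```bash
cat > w.py <<'E'
from h import *
from rig import sense
a=np.radians(8.8);ux=np.array([np.cos(a),np.sin(a),0]);uy=np.array([-np.sin(a),np.cos(a),0])
piv=np.array([.603,-.087,.046])
def F(th,off,r=.042,z=.046):
    l=-ux*np.cos(th)+uy*np.sin(th);n=ux*np.sin(th)+uy*np.cos(th)
    p=piv+r*l-off*n;p[2]=z;return p
E
python3 - <<'E'
from w import *
s=sense();print(s['joint_positions'].round(3) if hasattr(s['joint_positions'],'round') else s['joint_positions'],s['time_s'])
print(F(.34,.035),toolshift(s,F(.34,.035,z=.13)))
E
```

```text
[-0.475  0.42   1.633 -0.015  1.077  0.939] 6.8167
[ 0.55524095 -0.11360965  0.046     ] [ -1.56670521 -15.34384278   3.58089104]
```

```bash
python3 -m creep '255 0 0 0 -7; 255 0 -1.5 0 -14; 255 0 -3 0 -21; 255 -0.3 -4.5 0 -28; 255 -0.5 -6 0 -35; 255 -0.8 -8 0 -42; 255 -1 -10 0 -49; 255 -1.2 -12 0 -56; 255 -1.4 -13.5 0 -63; 255 -1.6 -15.3 0 -70; 255 -1.6 -15.3 2 -77;255 -1.6 -15.3 3.5 -84'; python3 - <<'E'
from w import *
s=sense();print(s['joint_positions'][5],np.degrees(np.arctan2(*R.from_quat(s['ee_rot']).apply([1,0,0])[[1,0]])))
print(toolshift(s,F(.34,.035,z=.09)),toolshift(s,F(.34,.035)))
E
```

```text
time_s: 7.82
eef_pos: [0.5555, -0.1129, 0.1313]
ee_rot: [0.683, 0.73, -0.004, 0.008]
force: [-0.5, 0.3, 0.5]
width: 0.0001
-0.32602809463751514 93.85878649228502
[ 0.00830935 -0.04838835  4.13257676] [ 0.08591129 -0.07085573  8.53183501]
```

```bash
python3 -m creep '255 0 0 2 -5; 255 0 0 4.1 -5; 255 0 0 5.5 -5; 255 0 0 5.5 -5'; python3 - <<'E'
from w import *
s=sense();print(s['eef_pos'],toolshift(s,F(.34,.035)))
for c in ['scene','top']:
    im=eyes.read_camera(c);a=im[60:260,140:400] if c=='scene' else im[120:280,220:440]
    cv2.imwrite(f'pics/{c}6.png',cv2.resize(a[:,:,::-1],None,fx=3,fy=3))
E
```

```text
time_s: 8.15
eef_pos: [0.553, -0.1129, 0.0731]
ee_rot: [0.65, 0.76, -0.006, 0.005]
force: [-0.7, 0.5, -0.9]
width: -0.0
[ 0.55295487 -0.11294226  0.07313507] [-0.05974472  0.22237644  2.71418807]
```

View pics/scene6.png

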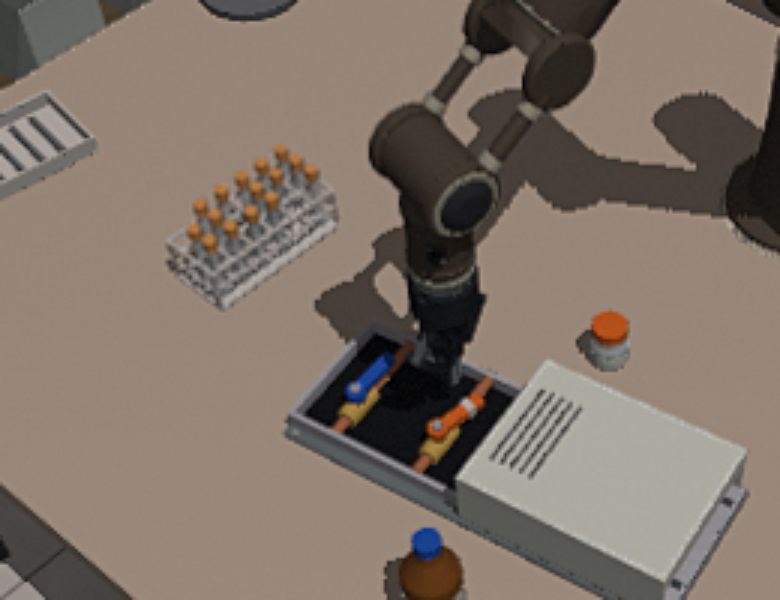

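View pics/top6.png

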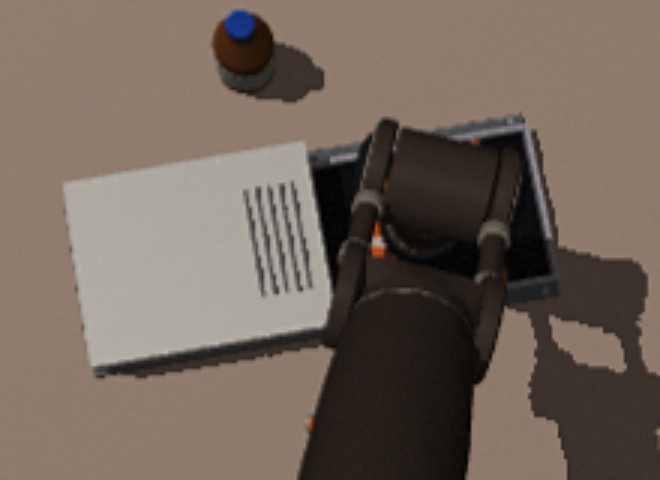

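The scene view shows the closed fingertips at crop (440,385), midway between the handles and behind the orange bar. I'll descend and work out the arc.

```bash
python3 -m creep '255 -0.1 0.2 1.5 0; 255 -0.1 0.2 2.5 0; 255 -0.1 0.2 2.8 0; 255 -0.1 0.2 2.8 0'; python3 - <<'E'
from w import *
s=sense();print(s['eef_pos'],s['force'])
for th in np.radians([20,30,40,50,60,70,80,90,95,100]):
    h=.008+.011*np.cos(th)+.0145*np.sin(th); print(round(np.degrees(th)),toolshift(s,F(th,h)).round(1))
E
```

```text
time_s: 8.58
eef_pos: [0.5573, -0.1147, 0.0478]
ee_rot: [0.65, 0.76, -0.005, 0.007]
force: [-0.5, -0.0, 0.7]
width: -0.0002
[ 0.55726677 -0.11469402  0.04779888] [-0.48082145 -0.00469223  0.71178033]
20 [1.3 0.2 0.2]
30 [2.  0.1 0.1]
40 [2.8 0.1 0.1]
50 [3.6 0.2 0.1]
60 [4.4 0.6 0.1]
70 [5.1 1.1 0.1]
80 [5.8 1.8 0.1]
90 [6.2 2.7 0.1]
95 [6.4 3.2 0.1]
100 [6.5 3.7 0.1]
```

```bash
python3 -m creep '255 0.7 0.2 0.1 0; 255 1.3 0.2 0.1 0; 255 2 0.1 0.1 0; 255 2.8 0.1 0.1 0; 255 3.6 0.2 0.1 0; 255 4.4 0.6 0.1 0; 255 5.1 1.1 0.1 0; 255 5.5 1.4 0.1 0; 255 5.5 1.4 0.1 0'; python3 - <<'E'
from w import *
s=sense();print(s['eef_pos'],s['force'])
for th in np.radians([70,80,90,95,100]):
    h=.008+.011*np.cos(th)+.0145*np.sin(th); print(round(np.degrees(th)),toolshift(s,F(th,h)).round(1))
for c in ['scene','top']:
    im=eyes.read_camera(c);a=im[60:260,140:400] if c=='scene' else im[120:280,220:440]
    cv2.imwrite(f'pics/{c}7.png',cv2.resize(a[:,:,::-1],None,fx=3,fy=3))
E
```

```text
time_s: 9.33
eef_pos: [0.5623, -0.0564, 0.0455]
ee_rot: [0.65, 0.76, -0.005, 0.006]
force: [-1.1, -1.2, 0.6]
width: -0.0002
[ 0.56231478 -0.05644904  0.04545313] [-1.14619337 -1.22372431  0.60405763]
70 [-0.6 -0.3 -0. ]
80 [ 0.1  0.4 -0.1]
90 [ 0.6  1.3 -0.1]
95 [ 0.7  1.8 -0.1]
100 [ 0.8  2.3 -0.1]
```

View pics/scene7.png

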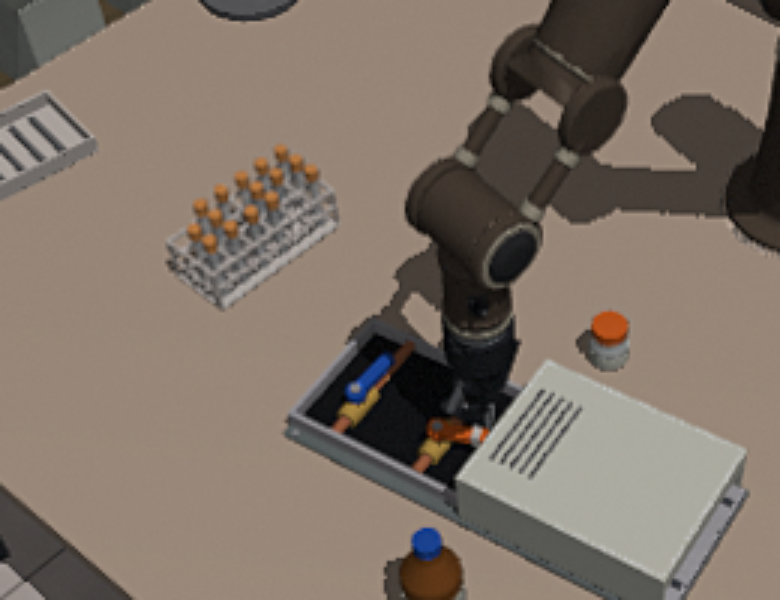

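View pics/top7.png

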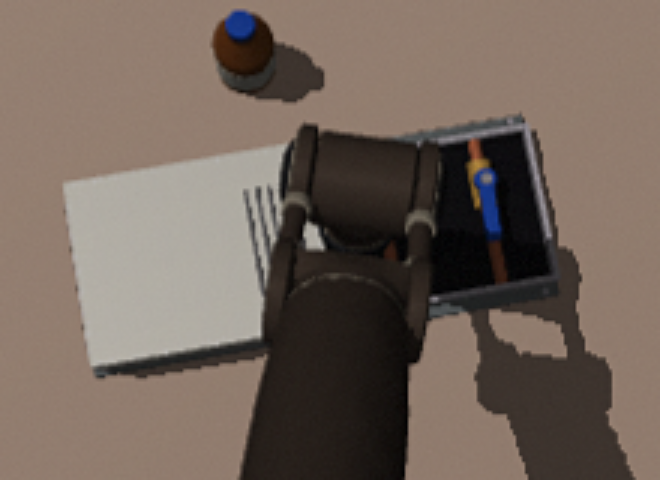

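The handle has swung most of the way, with its bar at crop (460,433) pointing towards the cover. I'll finish pushing to the stop.

```bash
python3 -m creep '255 0.2 0.5 0 0; 255 0.3 1 0 0; 255 0.3 1.5 0 0; 255 0.3 1.5 0 0'; python3 -m creep '255 0 0.4 0 0; 255 0 0.8 0 0; 255 0 0.8 0 0'
```

```text
time_s: 9.77
eef_pos: [0.5765, -0.0509, 0.0447]
ee_rot: [0.65, 0.76, -0.005, 0.005]
force: [-2.7, 2.5, -0.1]
width: -0.0003
time_s: 10.02
eef_pos: [0.5779, -0.0503, 0.0438]
ee_rot: [0.65, 0.76, -0.011, -0.001]
force: [-16.4, -2.1, 10.9]
width: -0.0002
```

```bash
python3 -m creep '255 0 -1.2 0 0; 255 0 -2.2 -0.5 0; 255 -1 -2.5 -4 0; 255 -2 -2.5 -8 0; 255 -6 -2.5 -10 0; 255 -10 -2.5 -11 0; 255 -14 -2.5 -11 0; 255 -18 -2.5 -11 0; 255 -22 -2.5 -11 0;255 -22 -2.5 -11 0'; python3 - <<'E'
from w import *
s=sense();print(s['force'],s['dq'])
for c in ['scene','top']:
    im=eyes.read_camera(c);a=im[60:260,140:400] if c=='scene' else im[120:280,220:440]
    cv2.imwrite(f'pics/{c}8.png',cv2.resize(a[:,:,::-1],None,fx=3,fy=3))
E
```

```text
time_s: 10.85
eef_pos: [0.5918, -0.2786, 0.1591]
ee_rot: [0.652, 0.758, -0.011, 0.004]
force: [0.1, -0.1, -0.1]
width: 0.0003
[ 0.06532451 -0.06524307 -0.05592247] [ 0.06652505 -0.02899251  0.07138624  0.07822665  0.04652863  0.05665814]
```

View pics/scene8.png

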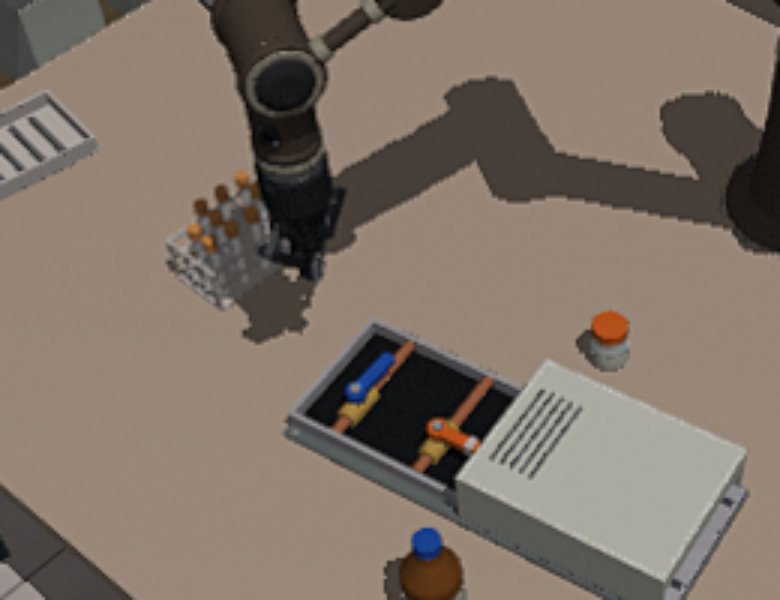

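View pics/top8.png

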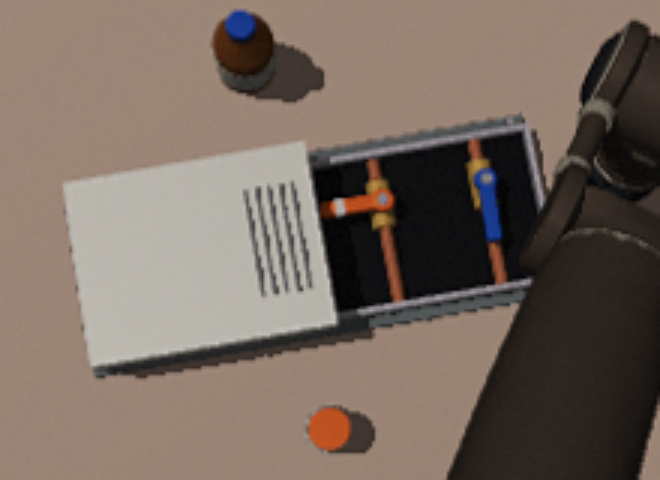

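The orange bar now points along the box's length in the top crop, from pivot (383,199) to band (340,208). Blue at (488,210), the jar, the bottle and the cover are unchanged. I'll check the angle numerically.

```bash
python3 - <<'E'
from w import *
f=lambda p:(p[0]/3+220,p[1]/3+120)
im=cv2.imread('pics/top8.png').astype(int)
m=(im[...,2]>170)&(im[...,1]<120)&(im[...,0]<90);m[:170]=0;m[240:]=0;m[:,:318]=0;m[:,410:]=0
ys,xs=np.nonzero(m);print(len(xs),xs.min(),xs.max())
for lim in (365,345): 
  pass
L=xs<370;vx,vy,x0,y0=cv2.fitLine(np.c_[xs,ys][L].astype(np.float32),2,0,.01,.01).ravel()
A,B=[onz('top',f((x,y0+(x-x0)*vy/vx)),.05) for x in (320,383)];d=A-B
print('bar yaw',np.degrees(np.arctan2(-d[0],d[1])))
def edge(a,b,z):
    d=onz('top',f(a),z)-onz('top',f(b),z);return np.degrees(np.arctan2(-d[0],d[1]))
print('cover',edge((64,184),(305,142),.084),edge((94,366),(337,325),.084),'wall',edge((330,160),(522,126),.028))
P=onz('top',f((383,199)),.05);Q=onz('top',f((340,208)),.05);d=Q-P;print(np.degrees(np.arctan2(-d[0],d[1])))
# bystanders diff
from rig import nets
a=cv2.imread('pics/top0.png')
b=eyes.read_camera('top')[:,:,::-1]
dd=(np.abs(a.astype(int)-b).max(2)>40)
for n,(x0,y0,x1,y1) in dict(tub=(130,170,205,250),bottle=(280,115,335,160),jar=(315,250,350,275),blue=(375,170,395,205)).items(): print(n,dd[y0:y1,x0:x1].sum())
a=cv2.imread('pics/scene0.png');s4=eyes.read_camera('scene')[:,:,::-1];dd=(np.abs(a.astype(int)-s4).max(2)>40)
print('rack scene',dd[125:165,190:230].sum(),'jar',dd[160:190,330:355].sum())
for q in ['tube_rack']:
  print(nets.mark_of('scene',q)[:1],nets.spot_in('scene',q)[:1])
E
```

```text
458 331 391
bar yaw 8.772860085345036
cover 9.427864911658038 9.106376914086855 wall 9.629172034892356
11.39480397758657
tub 0
bottle 0
jar 0
blue 669
rack scene 331 jar 49
[{'position': [228.6, 142.5], 'confidence': 0.88}] [{'rect': [197.9, 117.5, 233.6, 161.7], 'confidence': 0.95}]
```

```bash
python3 -m creep '255 0 0 0 0; 255 0 0 0 0; 255 0 0 0 0'; python3 - <<'E'
import cv2,numpy as np
from rig import order
r=lambda a:cv2.imread(f'pics/{a}.png').astype(int)
d=lambda a,b,x0,y0,x1,y1:(np.abs(r(a)-r(b)).max(2)>40)[y0:y1,x0:x1].sum()
print('blue',d('scene5','scene8',330,340,400,410),'rack',d('scene3','scene7',160,140,330,310),'jar',d('scene3','scene8',570,300,650,380),'cover',d('scene5','scene8',500,360,760,600))
print(order.sign_off())
E
```

```text
time_s: 11.4
eef_pos: [0.5894, -0.2674, 0.1568]
ee_rot: [0.649, 0.761, -0.01, -0.001]
force: [-0.6, 0.5, 0.7]
width: 0.0004
blue 0 rack 2940 jar 0 cover 0
the job is handed in; nothing more can be done
None
```

```bash
python3 - <<'E'
import cv2,numpy as np
r=lambda a:cv2.imread(f'pics/{a}.png').astype(int)
for a,b in (('scene4','scene7'),('scene3','scene7')):
    m=(np.abs(r(a)-r(b)).max(2)>40)[140:310,160:340];ys,xs=np.nonzero(m);print(m.sum(),xs.min()+160 if len(xs) else '')
a=cv2.resize(cv2.imread('pics/scene0.png')[60:260,140:400],None,fx=3,fy=3).astype(int)
print((np.abs(a-r('scene7')).max(2)>40)[140:310,160:340].sum())
E
```

```text
0 
4047 267
0
```

I slid the cover open to its stop and pushed the orange handle shut, then backed the arm clear and handed the job in at about 11.4 s. The hand-in gives no verdict, so I don't have one to report.

- **Cover:** the pushing force rose to 27 N with no further movement, so it is at its stop. It did not move afterwards.
- **Orange handle:** it ended against its stop, where the force rose to about 16 N. A line fitted to the bar gave 8.8° in the top picture, and the pivot and band alone gave 11.4°. The box edges lie at 8.5 to 9.6°. That puts the handle about 88 to 90° round, and at least 83° is needed.
- **Blue handle:** unchanged between the pictures taken before and after the orange push. It was hidden before the cover opened, so there is no earlier picture to compare.
- **Things around the box:**
  - Bottle, tub and jar look the same in the top view at the start and the end.
  - The rack looks the same at the start and just before the final orange push; after that the arm partly hid it.
- **Checks that disagreed:**
  - Some rack and jar comparisons showed differences (rack 331 and 2,940 changed pixels, jar 49). In the rack area they disappeared when I used pictures with no arm or shadow in the way. For the jar, the top view and a later pair showed none.
  - A start-to-end blue comparison also showed a difference, because the cover was over that spot at the start.
- **Final state:** the gripper was touching nothing, with under 1 N at the wrist.

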